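# Set and clamp the length stop of a fish measuring board

## Task

Set the sorting length on the fish measuring board: slide the blue length stop along its slots until its measuring face (the upright face towards the head board) lines up with the white line on the red marker, while the clamp is still loose. Then swing the black clamping lever clockwise until the stop is firmly clamped there, without forcing the stop in its slots or overtightening the lever, let go, and leave everything else on the bench where it is.

Things in the scene. Friction and masses are not known exactly. Their poses are not given: they have to be found in the camera images.
- board: White fish measuring board, fixed, 170 x 560 mm, deck (top) 30 mm above the bench. Origin on the bench, mid-width; x across the board, y along its scale towards the upright head board (face at y +291 mm), z up. The stop slides along this y. Position and yaw vary between starts.
- stop_grip (a point): Holding point of the blue stop: centre of its upright fence, 44 mm above the deck; axes along the board's. The fence is 100 mm wide (x), 10 mm thick (y), from 6 to 62 mm above the deck, free on both sides but for two low braces behind it (-y), 27 mm either side of its middle, and the guide screw's cap (12 mm high).
- stop_face (a point): Middle of the lower edge of the stop's measuring face, the +y side of the fence, 5 mm ahead of stop_grip, 6 mm above the deck. Its y in the board's frame must come level with mark_line. It starts 19 to 49 mm short of it (on the -y side); the slots let it travel from y -33 to +25 mm in the board's frame.
- mark_line (a point): Tip of the white line, 1.4 mm wide, on the red marker, a fixed plastic clip 4 mm high at the board's far (+x) edge beside the end of the stop's fence. The line runs across the board, axes along the board's; only its y along the board matters.
- stop: The loose blue steel stop, 0.6 to 0.94 kg; origin on its underside in the plane of the face. Its flat foot, 64 mm wide, 6 mm thick, lies on the deck and reaches 185 mm back (-y) with two slots in line, 10 mm wide, around two 8 mm bolts: 1 mm side play, hardly turns, cannot be lifted. Slides with 3 to 7 N of friction.
- lever_axis (a point): Centre of the black clamping lever's hub, a 20 mm post on the rear bolt (board x 0, y -144 mm), at the height of the lever arm, 74 mm above the bench. x points out along the arm, z up along the axis. Below the hub a cam drives a rubber-faced steel flange, 44 mm across, down onto the stop's foot as the lever turns.
- lever_grip (a point): Where to push or straddle the lever arm: 42 mm out from lever_axis along its x, at mid-height. The arm is a level bar 12 mm wide and 16 mm tall, from 10 to 60 mm out, with an upright 18 mm round end 62 mm out; it clears the deck by over 30 mm. Its direction at the start is anywhere in about half a circle, never towards the fence.
- lever: The lever (origin on its axis, 36 mm above the bench); clockwise from above clamps. It starts loose: 1 to 2 N at lever_grip over an unmeasured slack of 0.3 to 2 rad; then the flange bites on the foot and it stiffens by 1 to 2 N per 0.1 rad. Firm at 6 N, right at 7 to 9 N (about 0.5 rad past the bite), overtightened past 11 N (0.75 rad). It stays where it is left.
- guide_screw: The front bolt: fixed 8 mm steel screw in the stop's front slot with a cap 18 mm across, top 12 mm above the deck, at board x 0, y -70 mm. Origin on the deck. It guides the stop and must not be strained (25 N between them is too much): a stop pulled askew or lifted binds on it.
- petri: Bystander: clear petri dish, 92 mm across, 15 mm high, on the deck between stop and head board. Origin at its underside.
- forceps: Bystander: steel forceps, 135 mm long, 5 mm high, lying on the deck near the head board. Origin at its middle, underneath.
- pen: Bystander: pen, 136 mm long, on the bench beyond the board. Origin at its middle, underneath.
- jar: Bystander: glass sample jar with blue cap, 60 mm across, 75 mm high, on the bench beyond the board. Origin at its underside.
- caliper: Bystander: digital caliper, 185 mm long, on the bench beyond the board. Origin at its middle, underneath.
- wash_bottle: Bystander: white wash bottle with red cap, 68 mm across, 200 mm high, on the bench beyond the board, right. Origin at its underside.
Mind the look-alikes: they are no part of the job. Of the things shaped like the stop, the blue one is meant.

How it is judged:
On the way, in this order (a step that is already met when the one before it is completed fails the run):
1. the stop rests with its measuring face within 2.5 mm of the marker line while the lever is still loose (y of stop_face in the frame of mark_line between -0.0025 and 0.0025 m and linear speed of stop below 0.008 m/s and contact force between lever and stop below 2 N), for 0.2 s.
2. the lever clamps the stop there with more than 18 N (y of stop_face in the frame of mark_line between -0.0025 and 0.0025 m and contact force between lever and stop above 18 N), for 0.3 s.
At the end, for the whole second after the job is handed in: The stop's measuring face is within 2.5 mm of the marker line along the board, the lever's flange presses on the stop's foot with 16 to 50 N, all is at rest and released (y of stop_face in the frame of mark_line between -0.0025 and 0.0025 m and contact force between lever and stop between 16 and 50 N and linear speed of stop below 0.005 m/s and angular speed of lever below 0.05 rad/s); the robot touches nothing.
It fails at once if the lever is overtightened: more than 50 N on the stop's foot (contact force between lever and stop above 50 N).
It fails at once if the stop is forced against the guide screw: more than 25 N between them (contact force between stop and guide_screw above 25 N).
It fails at once if a bystander is shifted by more than 12 mm or tipped (distance of any of petri, forceps, pen, jar, caliper, wash_bottle from where it was at the start of the episode above 0.012 m or angle between any of petri, jar, wash_bottle's own z axis and vertical above 0.3 rad).
It also fails if it takes over 67 s, if anything falls off the work surface, if the arm or the gripper's body presses on something with over 40 N, if the wrist force passes 120 N, or if a joint passes its speed limit or range.

## Robot

A 6-joint arm with a two-finger parallel gripper is mounted at the origin on the work surface. World frame = base frame: x ahead of the robot, y to its left, z up, the work surface at z = 0. Lengths are in m, angles in rad, forces in N, time in s.
With the tool pointing down it reaches from about 0.35 to 0.85 m from the base axis. Payload 8.1 kg.
Tool frame: the origin (TCP) lies on the front face of the gripper's body, between the roots of the fingers; the fingertips stand r.tip_reach ahead of it and the grasp point (between the pads) lies 65 mm ahead of it (r.tip_reach is the distance from the TCP to the fingertips, in m); z points along the fingers, y is the line along which they close (so a half turn about z gives the same grasp; the last joint's range is limited). The gripper opens to 93 mm and grips with 3 to 60 N. Pads are 15 mm wide; open, the fingers measure 128 mm over their backs; the gripper's body (75 mm by 188 mm) begins 65 mm behind the grasp point.
Start: joints at [1.024, 0.13, 1.488, -0, 1.523, -0.085], TCP at [0.267, 0.537, 0.303] pointing down, gripper open.
Joint ranges: [-2.96, 2.96], [-0.89, 2.26], [0.02, 2.5], [-1.34, 4.48], [0, 2.73], [-2.66, 2.66]. Speed limits (rad/s): [2.39, 2.39, 2.79, 3.14, 3.14, 3.14].

## Interface

Orientations are given as a rotation vector (axis times angle).
In Python, from cell import r gives the robot as it stands. The module is installed in compiled form; this text tells all that it offers.
- The arm moves only by the shell command python3 -m crank 'ROWS' [FORCE]. ROWS is JSON, a list of rows, each a list of 7 numbers: the shift along the tool's x, y, z in m, then the turn, a rotation vector about the tool's x, y, z in degrees, then the closure, from -1 (fully open) to 1 (shut). A call has 1 to 5 rows; each row shifts and turns the commanded pose from where the row before left it, along the tool's axes as they then stand; what a row does not reach is not made up. A row lasts 1/10 s, in which the tool goes at most 50 mm and 8.59 degrees, less where a joint would pass 70% of its speed; a pose out of reach is approached as far as the arm can. A call is refused whole if a number of a shift passes 0.05 or a number of a turn 8.59, either way. A call with a gripper value outside its range is refused whole. The fingers move at their own pace and stop on an object; FORCE is the grip in N (left out, the last holds). Time passes only in rows, so rows that do not move let the fingers close. It gives the time, the measured TCP pose, the force, the opening and the grip force at its end, in the units of the state.
- r.get_state(): the state, without advancing time (a new reading comes with each control period).
- r.capture(name): name is "side" or "top" or "wrist"; returns the picture (420x560x3 uint8, red, green, blue); there is no depth.
- r.get_calibration(name): a dict with "fx", "fy", "cx", "cy" (pixels), "position" and "orientation" of the camera in the world. Camera axes: x right, y up, looking along -z (the intrinsics and any distortion apply to the point x, -y, -z); pixel columns grow to the right and rows downward; lengths in m; the calibration is good to about 2 mm. A picture is of the moment at which its call begins: read the wrist's pose just before it. get_calibration takes no time and is no camera call; for the wrist camera it gives the pose at the moment of the call.
- r.close_job(): hands the job in; it is judged then, once.
Trained networks look in the newest picture that a camera, given by its name, has taken for a name from the list of things; names that differ only in an ending like _2 or _b are one class to them, and where a whole thing is asked for, a point or a joint stands for the part that bears it (a point fixed in the world has none). Each returns a list of dicts, best first, with "conf" (0 to 1); they miss things now and then, are a little off and sometimes report something else, mostly with a low value. They report only what shows in the picture. A call takes as long as a camera call. They do not tell look-alikes from the thing itself.
- r.outline_of(target, camera): "pixels" (420x560 bool, what is visible of it) and "extent" ([left, top, width, height] in pixels, round what is visible of it).
- r.pinpoint(target, camera): "point" ([row, column] in pixels: a listed point, or the origin of a listed thing).
The state is a dict: "time_s": time; "joint_pos": joint angles; "joint_vel": joint speeds; "tau": joint torques, N m; "tcp_pos": TCP position; "tool_rot": TCP orientation; "force": force on the tool from outside, world axes, zero at the start; "ft_torque": the same for the moment, N m; "width": finger opening in m; "gripper_force": force on a finger pad.
Only numpy, scipy, OpenCV 4.12 (cv2) and the standard library are available. Lean on these libraries where they do the work, as an engineer would, in place of code of your own. Each camera call takes 0.05 s, during which the arm holds its last target. There are 200 camera calls.

## Working session

There is one attempt and no reset: what is moved stays moved. The work goes in short steps, Python scripts to look and compute and a shell command to move; the robot and the scene stay as the last step left them, time stands still between calls to the robot, and variables do not carry over. Pictures are saved under pics/ and viewed, at most 10 in all, crops included, and the job is handed in when it is done.

```bash
mkdir -p pics
cat > h.py <<'E'
import numpy as np, cv2
from scipy.spatial.transform import Rotation as R
from cell import r
def cal(n):
    c=r.get_calibration(n); o=np.array(c['orientation'],float)
    M=R.from_rotvec(o).as_matrix() if o.shape==(3,) else (o if o.shape==(3,3) else R.from_quat(o).as_matrix())
    return c,M,np.array(c['position'])
def ray(n,px,C=None):
    c,M,p=C or cal(n)
    v=np.array([(px[1]-c['cx'])/c['fx'],-(px[0]-c['cy'])/c['fy'],-1.]); return p,M@v
def onz(n,px,z,C=None):
    p,d=ray(n,px,C); return p+d*(z-p[2])/d[2]
def proj(n,X,C=None):
    c,M,p=C or cal(n); q=M.T@(np.array(X)-p); return [c['cy']-c['fy']*q[1]/-q[2], c['cx']+c['fx']*q[0]/-q[2]]
E
python3 - <<'E'
from h import *
for n in('top','side','wrist'):
    c=r.get_calibration(n); print(n,{k:np.round(v,3) if not isinstance(v,str) else v for k,v in c.items()})
ims=[]
for n in('top','side'):
    im=r.capture(n); cv2.imwrite(f'pics/{n}0.png',im[:,:,::-1])
    for t in('board','stop_grip','stop_face','mark_line','lever_axis','lever_grip','guide_screw','stop'):
        print(n,t,[(np.round(d['point'],1),round(d['conf'],2)) for d in r.pinpoint(t,n)[:3]])
s=r.get_state();print(s['time_s'],s['tcp_pos'],s['tool_rot'],r.tip_reach,s['width'])
E
```

```text
top {'fx': np.float64(511.04), 'fy': np.float64(511.04), 'cx': np.float64(283.771), 'cy': np.float64(203.244), 'position': array([0.28 , 0.034, 1.254]), 'orientation': array([ 0.16 , -0.169, -1.662])}
side {'fx': np.float64(466.398), 'fy': np.float64(466.398), 'cx': np.float64(286.359), 'cy': np.float64(205.365), 'position': array([ 0.399, -0.861,  0.693]), 'orientation': array([ 0.974, -0.089, -0.159])}
wrist {'fx': np.float64(321.727), 'fy': np.float64(321.727), 'cx': np.float64(277.134), 'cy': np.float64(206.08), 'position': array([0.192, 0.575, 0.384]), 'orientation': array([-0.274, -0.166,  1.102])}
top board [(array([190.9, 290.6]), 0.75)]
top stop_grip [(array([313.5, 133.1]), 0.95), (array([187.3, 305.7]), 0.81), (array([302.3, 258.6]), 0.57)]
top stop_face [(array([192.5, 303.6]), 0.86), (array([301.9, 260.3]), 0.67), (array([316.2, 138.3]), 0.67)]
top mark_line [(array([169.1, 285.3]), 0.58)]
top lever_axis [(array([184.9, 352.3]), 0.82)]
top lever_grip [(array([187.7, 366.1]), 0.84), (array([188.9, 322.6]), 0.2)]
top guide_screw [(array([191.2, 320.9]), 0.51)]
top stop [(array([304.3, 258.9]), 0.88), (array([312.2, 133.1]), 0.77), (array([189.3, 302.2]), 0.64)]
side board [(array([244.5, 293.6]), 0.94)]
side stop_grip [(array([224.2, 293. ]), 0.92), (array([154.1, 181.1]), 0.91), (array([213.6, 177. ]), 0.68)]
side stop_face [(array([227.2, 177.8]), 0.86), (array([165.2, 177.1]), 0.83), (array([234.2, 293.2]), 0.56)]
side mark_line [(array([225.9, 311.9]), 0.42)]
side lever_axis [(array([258.6, 300.8]), 0.89)]
side lever_grip [(array([251.9, 296.8]), 0.59)]
side guide_screw [(array([250.9, 297. ]), 0.4)]
side stop [(array([167.4, 179.5]), 0.94), (array([240. , 291.2]), 0.68), (array([228.9, 177.3]), 0.56)]
0.9 [0.2673044  0.53717881 0.30276253] [-7.18945383e-01 -3.05821690e+00 -7.13435001e-05] 0.0841 0.0930083235473078
```

```bash
python3 -c "
import cv2,numpy as np
a=cv2.imread('pics/top0.png');b=cv2.imread('pics/side0.png')
cv2.imwrite('pics/a.png',cv2.resize(a,(800,600)))
c=np.hstack([cv2.resize(a[130:250,240:400],(800,600))]);cv2.imwrite('pics/b.png',c)
"
```

```text
(no output)
```

View pics/a.png

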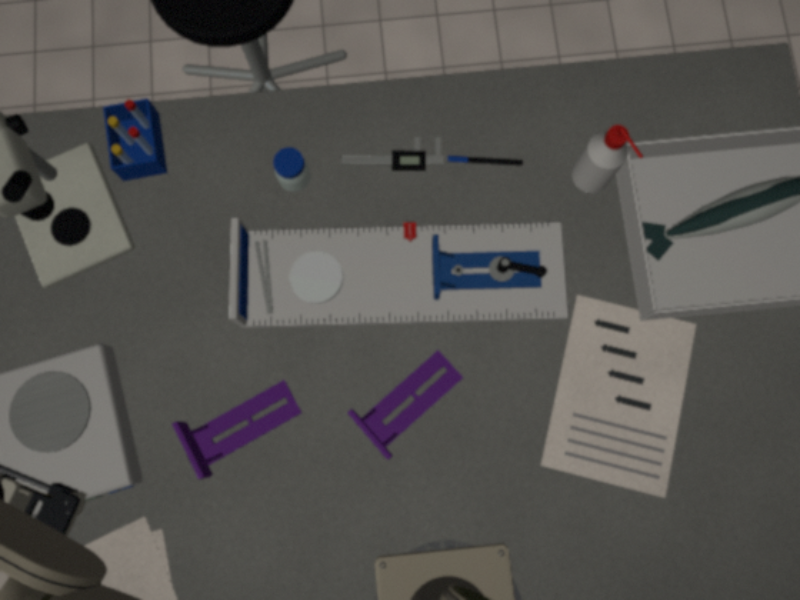

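View pics/b.png

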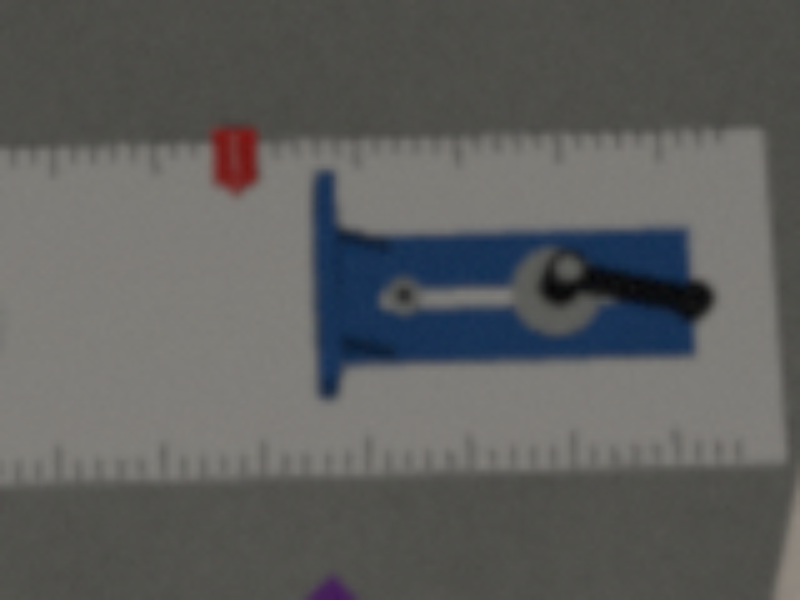

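The blue stop lies on the board at top pixel (row 187, col 305). The two look-alikes are purple, at (302,258) and (313,133), so I choose the blue one; the crop confirms it. The red marker is at (161,287), and the lever arm points to image right, away from the fence.

Run:
```python
from h import *
s=r.get_state()
# board outline on deck plane
o=r.outline_of('board','top')[0]; 
P={}
for t,px,z in (('hub',(184.9,352.3),.074),('lgrip',(187.7,366.1),.074),('fencetop_l',(165,305),.092),('fencetop_r',(208,305.5),.092),('mark',(161,287),.034),('screw',(188.9,320.9),.042)):
    P[t]=onz('top',px,z); print(t,P[t].round(4))
m=o['pixels'].astype(np.uint8); 
ys,xs=np.nonzero(m); pts=np.array([onz('top',(a,b),.03)[:2] for a,b in zip(ys[::7],xs[::7])])
rect=cv2.minAreaRect((pts*1000).astype(np.float32)); print(rect)
Rt=R.from_rotvec(s['tool_rot']).as_matrix(); print(Rt.round(3))
c,M,p=cal('wrist'); print('cam in tool',(Rt.T@(p-s['tcp_pos'])).round(4)); print((Rt.T@M).round(3))
```

```text
hub [ 0.5548 -0.1516  0.074 ]
lgrip [ 0.5448 -0.1833  0.074 ]
fencetop_l [ 0.6096 -0.0438  0.092 ]
fencetop_r [ 0.5066 -0.034   0.092 ]
mark [ 0.6407 -0.0043  0.034 ]
screw [ 0.5598 -0.0793  0.042 ]
((570.7184448242188, 25.87823486328125), (583.37646484375, 194.7741241455078), 84.36544799804688)
[[-0.895  0.446  0.   ]
 [ 0.446  0.895  0.   ]
 [ 0.     0.    -1.   ]]
cam in tool [ 0.0837  0.0006 -0.082 ]
[[ 0.001  0.954  0.3  ]
 [ 1.    -0.002  0.001]
 [ 0.001  0.3   -0.954]]
```

```bash
M="python3 -m crank"
$M '[[-0.038,-0.027,0,0,0,0,-1],[-0.038,-0.027,0,0,0,0,-1],[-0.038,-0.027,0,0,0,0,-1],[-0.038,-0.027,0,0,0,0,-1],[-0.038,-0.027,0,0,0,0,-1]]'
$M '[[-0.038,-0.027,0,0,0,0,-1],[-0.038,-0.027,0,0,0,0,-1],[-0.038,-0.027,0,0,0,0,-1],[-0.038,-0.027,0,0,0,0,-1],[-0.038,-0.027,0,0,0,0,-1]]'
$M '[[-0.038,-0.027,0,0,0,0,-1],[-0.038,-0.027,0,0,0,0,-1],[-0.038,-0.027,0,0,0,0,-1],[-0.038,-0.027,0,0,0,0,-1],[0,0,0,0,0,0,-1]]'
$M '[[0,0,0,0,0,-7,-1],[0,0,0,0,0,-7,-1],[0,0,0,0,0,-7,-1],[0,0,0,0,0,0,-1],[0,0,0,0,0,0,-1]]'
cat > look.py <<'E'
from h import *
import sys
s=r.get_state(); C=cal('wrist'); im=r.capture('wrist'); cv2.imwrite('pics/%s.png'%sys.argv[1],im[:,:,::-1])
Z={'stop_grip':.074,'stop_face':.036,'mark_line':.034,'lever_axis':.074,'lever_grip':.074,'guide_screw':.03,'board':0.}
print('tcp',s['tcp_pos'].round(4),R.from_rotvec(s['tool_rot']).as_matrix()[:,1].round(4),'F',np.round(s['force'],1))
for t,z in Z.items():
    for d in r.pinpoint(t,'wrist')[:2]:
        print(t,np.round(d['point'],1),round(d['conf'],2),onz('wrist',d['point'],z,C).round(4))
E
python3 look.py w1
```

```text
time_s: 1.45
tcp_pos: [0.3777, 0.33, 0.3029]
tool_rot: [0.718, 3.058, 0.001]
force: [0.8, 0.2, -0.2]
width: 0.0932
gripper_force: 0.0
time_s: 1.95
tcp_pos: [0.4878, 0.1243, 0.3031]
tool_rot: [0.719, 3.057, 0.001]
force: [0.6, 1.1, 0.8]
width: 0.093
gripper_force: 0.0
time_s: 2.45
tcp_pos: [0.5766, -0.0432, 0.3022]
tool_rot: [0.726, 3.056, -0.003]
force: [-1.5, 1.5, 0.3]
width: 0.0929
gripper_force: 0.0
time_s: 2.95
tcp_pos: [0.5751, -0.0379, 0.3028]
tool_rot: [0.155, 3.138, 0.0]
force: [0.2, -0.8, 0.6]
width: 0.0931
gripper_force: 0.0
tcp [ 0.5751 -0.0379  0.3028] [9.840e-02 9.951e-01 1.000e-04] F [ 0.2 -0.8  0.6]
stop_grip [180.5 270. ] 0.85 [ 0.562  -0.0434  0.074 ]
stop_grip [303.4 457.2] 0.35 [0.722  0.1504 0.074 ]
stop_face [178.7 283.9] 0.98 [ 0.57   -0.0296  0.036 ]
mark_line [221.8 310.1] 0.83 [ 0.6242 -0.0039  0.034 ]
lever_axis [185.3 163.7] 0.84 [ 0.5566 -0.1489  0.074 ]
lever_grip [180.  120.1] 0.89 [ 0.5471 -0.1907  0.074 ]
lever_grip [176.4 177.2] 0.37 [ 0.549  -0.1339  0.074 ]
guide_screw [176.2 238.4] 0.78 [ 0.5635 -0.0802  0.03  ]
guide_screw [220.9 313.8] 0.34 [0.625  0.0007 0.03  ]
board [167.  300.9] 0.92 [ 0.5657 -0.0079  0.    ]
board [179.4 120.1] 0.15 [ 0.5595 -0.229   0.    ]
```

```bash
python3 -c "
import cv2
a=cv2.imread('pics/w1.png');cv2.imwrite('pics/w1c.png',cv2.resize(a[110:270,100:360],(800,492),interpolation=cv2.INTER_CUBIC))"
```

```text
(no output)
```

View pics/w1c.png

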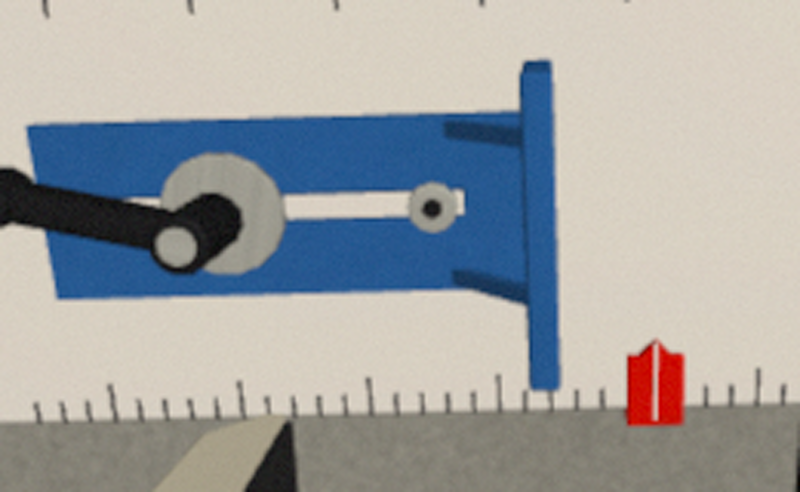

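The crop shows the fence at about (175,275) px and the guide screw at (178,240). The white line's tip is at (221,313.5) px, so the network's mark is about 3 px off. The +y direction is to the right. Next I descend onto the fence.

```bash
M="python3 -m crank"
$M '[[0.0135,-0.007,0,0,0,0,-1],[0,0,0.04,0,0,0,-0.4],[0,0,0.04,0,0,0,-0.2],[0,0,0.04,0,0,0,0],[0,0,0.03,0,0,0,0]]' 6
$M '[[0,0,0.014,0,0,0,0.2],[0,0,0,0,0,0,0.2],[0,0,0,0,0,0,0.4],[0,0,0,0,0,0,0.5],[0,0,0,0,0,0,0.5]]' 6
python3 look.py w2
```

```text
time_s: 3.85
tcp_pos: [0.56, -0.0438, 0.1501]
tool_rot: [-0.15, -3.136, -0.0]
force: [-0.3, -0.5, -0.6]
width: 0.0657
gripper_force: 0.0
time_s: 4.35
tcp_pos: [0.5624, -0.0441, 0.1409]
tool_rot: [0.149, 3.135, -0.001]
force: [-0.0, 0.3, 0.2]
width: 0.0264
gripper_force: 0.0
tcp [ 0.5624 -0.0441  0.1409] [ 9.510e-02  9.955e-01 -3.000e-04] F [-0.   0.3  0.2]
stop_grip [277.7 286.8] 0.9 [ 0.5654 -0.0389  0.074 ]
lever_axis [283.9  76.5] 0.82 [ 0.5588 -0.1493  0.074 ]
lever_grip [283.4  72.6] 0.58 [ 0.5583 -0.1512  0.074 ]
guide_screw [242.  224.6] 0.84 [ 0.5611 -0.078   0.03  ]
board [226.2 321.8] 0.68 [ 0.568  -0.0111  0.    ]
```

View pics/w2.png

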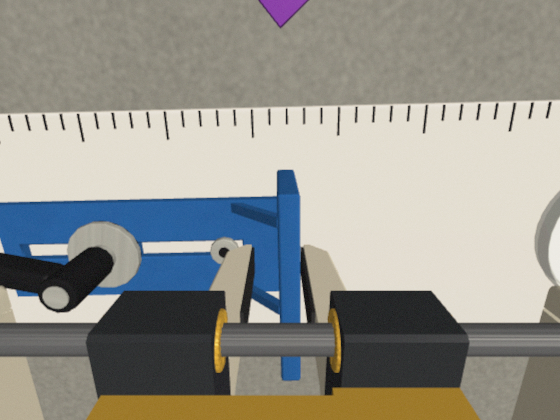

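```bash
M="python3 -m crank"
$M '[[0,0.0045,0,0,0,0,0.5],[0,0,0,0,0,0,0.6],[0,0,0,0,0,0,0.7],[0,0,0,0,0,0,0.8],[0,0,0,0,0,0,0.85]]' 6
cat > edge.py <<'E'
from h import *
# calibrated camera pose at a picture: rigid mount in tool
def camat(tcp,Rt):
    Mt=np.array([[.001,.954,.3],[1,-.002,.001],[.001,.3,-.954]]);U,_,V=np.linalg.svd(Mt)
    c=r.get_calibration('wrist'); return c,Rt@(U@V),np.array(tcp)+Rt@np.array([.0837,.0006,-.082])
def measure(im,C,top=.092,rows=None):
    im=im.astype(int);Rr,G,B=im[...,0],im[...,1],im[...,2]
    u=np.array([.0972,.9953]); blue=(B>Rr*1.8)&(B>70)
    ys=[]
    for row in rows:
        xs=np.nonzero(blue[row,240:420])[0]
        if len(xs):
            p0=[onz('wrist',(row,240+xs.max()+1-.5),z,C) for z in (top,.036)]
            ys.append([p[:2]@u for p in p0])
    red=(Rr>150)&(G<80)&(B<80); red=cv2.morphologyEx(red.astype(np.uint8),cv2.MORPH_CLOSE,np.ones((1,5)))
    rr,cc=np.nonzero(red); m=[]
    for row in range(rr.min()+5,rr.max()-2):
        c=cc[rr==row]; a=np.arange(c.min()+3,c.max()-2); w=np.clip(G[row,a]-60,0,None)
        if w.sum()>60: m.append(onz('wrist',(row,(a*w).sum()/w.sum()),.034,C)[:2]@u)
    print('face y (if top edge / if low edge)',np.median(ys,0).round(4),'spread',np.ptp(ys,0).round(4),'mark',np.median(m).round(4),len(m),np.ptp(m).round(4))
    return
E
python3 - <<'E'
from edge import *
im=cv2.imread('pics/w1.png')[:,:,::-1]
Rt=R.from_rotvec([.155,3.138,0]).as_matrix()
measure(im,camat([.5751,-.0379,.3028],Rt),rows=range(135,230,4))
E
```

```text
time_s: 5.25
tcp_pos: [0.5615, -0.0391, 0.1387]
tool_rot: [-0.149, -3.138, -0.001]
force: [-0.4, 3.4, -0.2]
width: 0.0106
gripper_force: 6.0
face y (if top edge / if low edge) [0.0207 0.0211] spread [0.0021 0.0024] mark 0.0601 18 0.0007
```

```bash
M="python3 -m crank"
$M '[[0,0.003,0,0,0,0,0.85],[0,0.003,0,0,0,0,0.85],[0,0.003,0,0,0,0,0.85],[0,0.003,0,0,0,0,0.85],[0,0.003,0,0,0,0,0.85]]' 10
$M '[[0,0.003,0,0,0,0,0.85],[0,0.003,0,0,0,0,0.85],[0,0.003,0,0,0,0,0.85],[0,0.003,0,0,0,0,0.85],[0,0.003,0,0,0,0,0.85]]'
$M '[[0,0.003,0,0,0,0,0.85],[0,0.002,0,0,0,0,0.85],[0,0,0,0,0,0,0.85],[0,0,0,0,0,0,0.85],[0,0,0,0,0,0,0.85]]'
python3 look.py w3
```

```text
time_s: 5.75
tcp_pos: [0.5629, -0.0244, 0.1387]
tool_rot: [-0.15, -3.138, 0.0]
force: [1.1, -4.3, -2.4]
width: 0.0097
gripper_force: 9.9
time_s: 6.25
tcp_pos: [0.5643, -0.0093, 0.1387]
tool_rot: [-0.15, -3.138, 0.0]
force: [0.8, -3.2, -1.7]
width: 0.01
gripper_force: 9.9
time_s: 6.75
tcp_pos: [0.5648, -0.0041, 0.1387]
tool_rot: [-0.149, -3.138, -0.002]
force: [0.8, 1.8, -1.8]
width: 0.01
gripper_force: 9.9
tcp [ 0.5648 -0.0041  0.1387] [0.095  0.9955 0.001 ] F [ 0.8  1.8 -1.8]
stop_grip [282.6 276.8] 0.9 [ 0.5687 -0.0041  0.074 ]
lever_axis [255.4  44.5] 0.75 [ 0.5424 -0.1188  0.074 ]
guide_screw [245.1 163.8] 0.72 [ 0.5607 -0.0768  0.03  ]
```

View pics/w3.png

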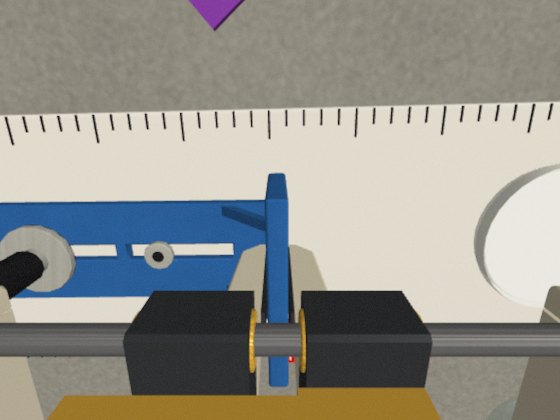

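The fence is held and has moved about 35 mm. A bit of the red marker shows beside its end at (357,291). Next I release, rise and measure.

```bash
M="python3 -m crank"
$M '[[0,0,0,0,0,0,0.6],[0,0,0,0,0,0,0.5],[0,0,-0.04,0,0,0,0.5],[0,0,-0.04,0,0,0,0.5],[0,0,-0.04,0,0,0,0.5]]'
$M '[[0,0,-0.04,0,0,0,0.5],[0,0,0,0,0,0,0.5],[0,0,0,0,0,0,0.5]]'
python3 look.py w4
python3 - <<'E'
from edge import *
s=r.get_state(); im=cv2.imread('pics/w4.png')[:,:,::-1]
measure(im,cal('wrist'),rows=range(140,225,4))
cv2.imwrite('pics/w4c.png',cv2.resize(im[110:270,100:360,::-1],(800,492),interpolation=cv2.INTER_CUBIC))
E
```

```text
time_s: 7.65
tcp_pos: [0.5645, -0.005, 0.2601]
tool_rot: [-0.15, -3.138, 0.001]
force: [1.7, 0.9, 0.6]
width: 0.0232
gripper_force: 0.0
time_s: 7.95
tcp_pos: [0.5655, -0.005, 0.3004]
tool_rot: [0.15, 3.135, -0.001]
force: [0.6, 0.1, -0.9]
width: 0.0234
gripper_force: 0.0
tcp [ 0.5655 -0.005   0.3004] [ 9.550e-02  9.954e-01 -4.000e-04] F [ 0.6  0.1 -0.9]
stop_grip [195.4 277.4] 0.82 [ 0.5684 -0.0048  0.074 ]
stop_face [186. 285.] 0.64 [0.5691 0.0035 0.036 ]
lever_axis [196.8 132.7] 0.67 [ 0.5563 -0.1485  0.074 ]
lever_axis [185.8 280.5] 0.2 [ 0.5589 -0.0009  0.074 ]
guide_screw [185.6 211.2] 0.47 [ 0.5623 -0.0792  0.03  ]
board [177.6 271.5] 0.79 [ 0.5662 -0.0119  0.    ]
board [187.3 146.8] 0.15 [ 0.5639 -0.1651  0.    ]
face y (if top edge / if low edge) [0.0554 0.0564] spread [0.0015 0.0018] mark 0.0607 6 0.0001
```

View pics/w4c.png

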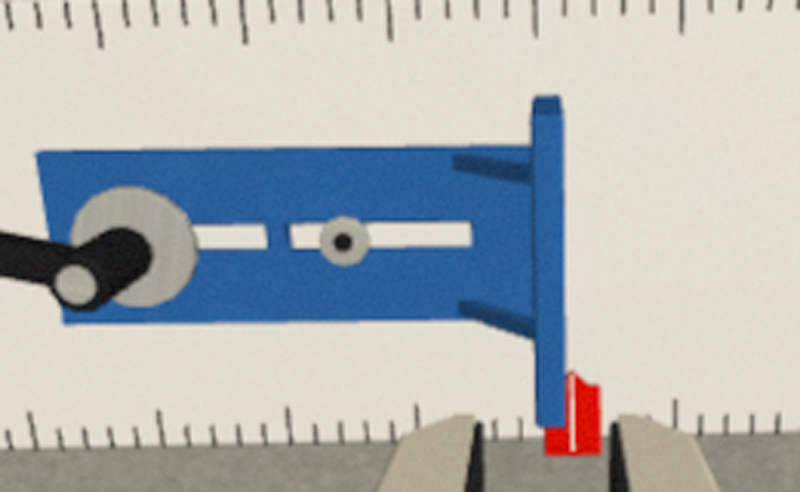

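```bash
cat > fit.py <<'E'
from edge import *
def fit(f,C,r0,r1,zt=.092):
    im=cv2.imread(f).astype(int);B,G,Rr=im[...,0],im[...,1],im[...,2]
    blue=(B>Rr*1.8)&(B>70)
    P=[]
    for row in range(r0,r1,2):
        xs=np.nonzero(blue[row,240:420])[0]; P.append(onz('wrist',(row,240+xs.max()+.5),zt,C)[:2])
    P=np.array(P); k=np.polyfit(P[:,0],P[:,1],1); res=np.polyval(k,P[:,0])-P[:,1]
    n=np.array([-k[0],1])/np.hypot(k[0],1)
    red=(Rr>150)&(G<80)&(B<80); red=cv2.morphologyEx(red.astype(np.uint8),cv2.MORPH_CLOSE,np.ones((1,5)))
    rr,cc=np.nonzero(red); m=[]
    for row in range(rr.min()+3,rr.max()-2):
        c=cc[rr==row]; a=np.arange(c.min()+1,c.max()); w=np.clip(G[row,a]-70,0,None)
        if w.sum()>60: m.append([row,(a*w).sum()/w.sum()])
    m=np.array(m); mk=np.array([onz('wrist',q,.034,C)[:2] for q in m])
    d=[(q-[0,k[1]])@n for q in mk]
    km=np.polyfit(mk[:,0],mk[:,1],1)
    print('yaw fence',np.degrees(np.arctan(k[0])).round(2),'yaw line',np.degrees(np.arctan(km[0])).round(2),'res',res.std().round(5),'mark ahead of face mm',np.median(d)*1e3,'n',len(m),'cols',m[:,1].round(1))
if __name__=='__main__':
    Rt=R.from_rotvec([.155,3.138,0]).as_matrix()
    fit('pics/w1.png',camat([.5751,-.0379,.3028],Rt),135,232)
    fit('pics/w4.png',cal('wrist'),145,245)
E
python3 fit.py
```

```text
yaw fence -4.05 yaw line -3.84 res 0.00029 mark ahead of face mm 37.067524950068304 n 20 cols [312.6 312.6 312.6 312.6 312.6 312.6 312.6 312.6 312.6 312.6 312.6 312.6
 312.6 312.6 312.6 312.6 312.6 312.6 312.6 312.6]
yaw fence -4.98 yaw line -4.74 res 0.00016 mark ahead of face mm 4.331008572879663 n 19 cols [285.5 285.5 285.6 285.6 285.6 285.6 285.6 285.6 285.6 285.6 285.6 285.6
 285.6 285.6 285.6 285.6 285.6 285.6 285.6]
```

```bash
M="python3 -m crank"
$M '[[0,0,0.04,0,0,0,0.5],[0,0,0.04,0,0,0,0.5],[0,0,0.04,0,0,0,0.5],[0,0,0.04,0,0,0,0.5],[0,0,0.001,0,0,0,0.6]]' 6
$M '[[0,0,0,0,0,0,0.75],[0,0,0,0,0,0,0.85],[0,0,0,0,0,0,0.85],[0,0,0,0,0,0,0.85]]' 10
$M '[[0,0.002,0,0,0,0,0.85],[0,0.002,0,0,0,0,0.85],[0,0,0,0,0,0,0.85],[0,0,0,0,0,0,0.85],[0,0,0,0,0,0,0.85]]'
```

```text
time_s: 8.85
tcp_pos: [0.5604, -0.0042, 0.1311]
tool_rot: [-0.149, -3.126, -0.001]
force: [-0.9, 0.7, -0.4]
width: 0.0202
gripper_force: 0.0
time_s: 9.25
tcp_pos: [0.5661, -0.0047, 0.14]
tool_rot: [0.149, 3.134, -0.0]
force: [0.4, 0.6, 2.0]
width: 0.0101
gripper_force: 10.0
time_s: 9.75
tcp_pos: [0.5666, -0.0018, 0.1399]
tool_rot: [0.15, 3.134, -0.003]
force: [0.3, -5.3, 4.5]
width: 0.01
gripper_force: 10.0
```

```bash
M="python3 -m crank"
$M '[[0,0.0013,0,0,0,0,0.85],[0,0,0,0,0,0,0.85],[0,0,0,0,0,0,0.85]]'
$M '[[0,0,0,0,0,0,0.6],[0,0,0,0,0,0,0.5],[0,0,-0.04,0,0,0,0.5],[0,0,-0.04,0,0,0,0.5],[0,0,-0.04,0,0,0,0.5]]'
$M '[[0,0,-0.04,0,0,0,0.5],[0,0,0,0,0,0,0.5],[0,0,0,0,0,0,0.5]]'
python3 look.py w5
python3 - <<'E'
from fit import *
fit('pics/w5.png',cal('wrist'),145,225)
im=cv2.imread('pics/w5.png')
cv2.imwrite('pics/w5c.png',cv2.resize(im[190:270,220:350],(800,492),interpolation=cv2.INTER_CUBIC))
E
```

```text
time_s: 10.05
tcp_pos: [0.5667, -0.0007, 0.1399]
tool_rot: [0.15, 3.134, -0.003]
force: [-0.1, -6.9, 4.9]
width: 0.0099
gripper_force: 10.0
time_s: 10.55
tcp_pos: [0.5649, 0.001, 0.2589]
tool_rot: [-0.149, -3.137, -0.001]
force: [0.8, -0.5, 0.2]
width: 0.0232
gripper_force: 0.0
time_s: 10.85
tcp_pos: [0.5659, 0.0008, 0.2992]
tool_rot: [0.149, 3.135, 0.0]
force: [-0.7, -0.6, -0.8]
width: 0.0231
gripper_force: 0.0
tcp [0.5659 0.0008 0.2992] [9.490e-02 9.955e-01 2.000e-04] F [-0.7 -0.6 -0.8]
stop_grip [195.9 275.9] 0.95 [ 5.688e-01 -3.000e-04  7.400e-02]
stop_face [185.7 282.6] 0.74 [0.5685 0.0069 0.036 ]
mark_line [230.7 280.7] 0.66 [ 0.6222 -0.      0.034 ]
mark_line [184.6 280. ] 0.37 [0.5675 0.0042 0.034 ]
lever_axis [197.3 123.1] 0.92 [ 0.556  -0.1515  0.074 ]
guide_screw [183.9 203.1] 0.51 [ 0.5596 -0.0816  0.03  ]
board [176.3 268.6] 0.78 [ 0.5643 -0.0091  0.    ]
yaw fence -4.69 yaw line -5.06 res 0.0004 mark ahead of face mm 0.12198259258165435 n 6 cols [280.6 280.6 280.6 280.6 280.6 280.6]
```

View pics/w5c.png

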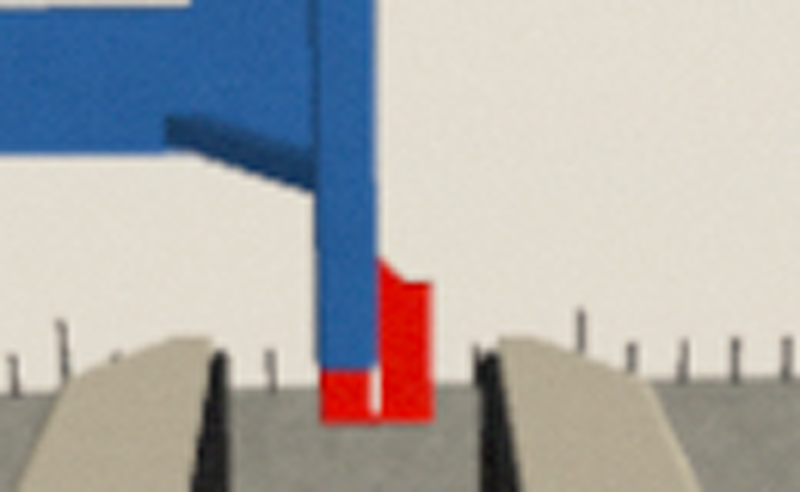

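The line at crop (375,395) continues the face edge at (376,365), so the stop is set to about 0.1 mm. Before the lever, I check the hub and knob heights and the wash bottle's clearance.

```bash
python3 - <<'E'
from fit import *
C=camat([.5751,-.0379,.3028],R.from_rotvec([.155,3.138,0]).as_matrix())
f=onz('wrist',(179.3,172.1),.042,C); print('hub from flange',f.round(4))
for z in(.07,.08,.09,.1,.11): print(z,'disc',onz('wrist',(189.7,157.5),z,C)[:2].round(4),'knob',onz('wrist',(172,102.5),z,C)[:2].round(4))
r.capture('top');r.capture('side')
for t in('wash_bottle','caliper','pen','petri'):
    for d in r.pinpoint(t,'top')[:1]: print(t,d['point'],onz('top',d['point'],.03 if t=='petri' else 0).round(3))
E
M="python3 -m crank"
$M '[[0,-0.0386,0,0,0,0,0.3],[0,-0.0386,0,0,0,0,0.3],[0,-0.0386,0,0,0,0,0.3],[0,-0.0386,0,0,0,0,0.3],[0,-0.0386,0,0,0,0,0.3]]'
$M '[[0,0,0,0,0,8.1,0.3],[0,0,0,0,0,8.1,0.3],[0,0,0,0,0,8.1,0.3],[0,0,0,0,0,8.1,0.3],[0,0,0,0,0,8.1,0.3]]'
$M '[[0,0,0,0,0,8.1,0.3],[0,0,0,0,0,8.1,0.3],[0,0,0,0,0,8.1,0.3],[0,0,0,0,0,8.1,0.3],[0,0,0,0,0,8.1,0.3]]'
$M '[[0,0,0,0,0,8.1,0.3],[0,0,0,0,0,8.1,0.3],[0,0,0,0,0,0,0.3],[0,0,0,0,0,0,0.3]]'
python3 look.py w6
```

```text
hub from flange [ 0.5575 -0.1508  0.042 ]
0.07 disc [ 0.5613 -0.1577] knob [ 0.5382 -0.2083]
0.08 disc [ 0.5591 -0.1536] knob [ 0.5367 -0.2026]
0.09 disc [ 0.5569 -0.1495] knob [ 0.5352 -0.1969]
0.1 disc [ 0.5547 -0.1454] knob [ 0.5338 -0.1912]
0.11 disc [ 0.5525 -0.1413] knob [ 0.5323 -0.1855]
wash_bottle [122.0, 409.6] [ 0.724 -0.332  0.   ]
pen [113.3, 338.0] [ 0.766 -0.15   0.   ]
petri [193.4, 223.5] [0.575 0.159 0.03 ]
time_s: 12.05
tcp_pos: [0.5467, -0.193, 0.2979]
tool_rot: [0.149, 3.138, -0.0]
force: [0.6, 0.7, 0.1]
width: 0.0325
gripper_force: 0.0
time_s: 12.55
tcp_pos: [0.547, -0.1916, 0.2978]
tool_rot: [1.235, 2.889, 0.0]
force: [-0.3, -0.1, -0.2]
width: 0.0327
gripper_force: 0.0
time_s: 13.05
tcp_pos: [0.547, -0.1915, 0.2978]
tool_rot: [2.158, 2.283, 0.0]
force: [-0.3, 0.3, -0.8]
width: 0.0328
gripper_force: 0.0
time_s: 13.45
tcp_pos: [0.547, -0.1915, 0.2977]
tool_rot: [-2.449, -1.968, 0.0]
force: [0.6, -0.4, -1.0]
width: 0.0323
gripper_force: 0.0
tcp [ 0.547  -0.1915  0.2977] [ 0.9766 -0.215  -0.    ] F [ 0.6 -0.4 -1. ]
stop_face [ 99.9 460.1] 0.46 [ 0.7479 -0.1443  0.036 ]
lever_axis [153.2 280.9] 0.62 [ 0.5596 -0.1527  0.074 ]
lever_grip [197.3 275.1] 0.76 [ 0.5448 -0.1939  0.074 ]
guide_screw [151.9 280.7] 0.74 [ 0.5588 -0.1575  0.03  ]
guide_screw [ 71.9 264.4] 0.6 [ 0.5597 -0.0756  0.03  ]
```

View pics/w6.png

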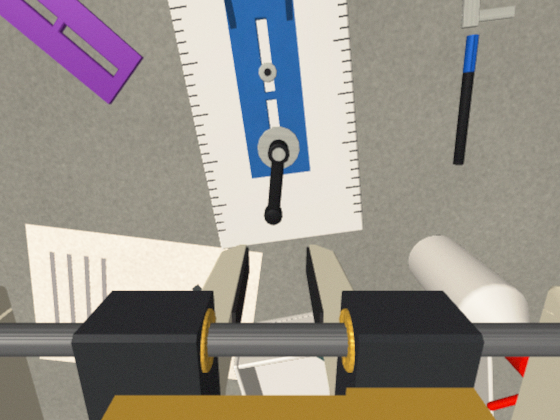

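The arm shows from hub disc (153,279) to knob (215,273), pointing about -110°, and the fingers line up to straddle it. The bottle is well clear. Now I descend and straddle.

```bash
M="python3 -m crank"
$M '[[-0.0007,-0.0034,0,0,0,7.5,0.3],[0,0,0.04,0,0,0,0.3],[0,0,0.04,0,0,0,0.3],[0,0,0.04,0,0,0,0.3],[0,0,0.039,0,0,0,0.3]]' 10
$M '[[0,0,0,0,0,0,0.4],[0,0,0,0,0,0,0.55],[0,0,0,0,0,0,0.55],[0,0,0,0,0,0,0.55]]'
cat > st.py <<'E'
from h import *
s=r.get_state(); T=R.from_rotvec(s['tool_rot']).as_matrix(); hub=np.array([.558,-.1515])
v=s['tcp_pos'][:2]-hub
print('t',round(s['time_s'],2),'tool F',(T.T@s['force']).round(1),'rad',np.hypot(*v).round(4),'ang',np.degrees(np.arctan2(v[1],v[0])).round(1),'ty',np.degrees(np.arctan2(T[1,1],T[0,1])).round(1),'z',s['tcp_pos'][2].round(4),'w',round(s['width'],4),'gf',round(s['gripper_force'],1),'tauz',np.round(s['ft_torque'][2],2),'j6',np.round(s['joint_pos'][5],2))
E
python3 st.py; python3 look.py w7
```

```text
time_s: 14.35
tcp_pos: [0.5433, -0.1913, 0.1373]
tool_rot: [2.575, 1.799, 0.0]
force: [-0.1, -0.2, -0.3]
width: 0.0324
gripper_force: 0.0
time_s: 14.75
tcp_pos: [0.5452, -0.1922, 0.1419]
tool_rot: [2.572, 1.796, 0.004]
force: [-0.7, -1.0, -0.2]
width: 0.0211
gripper_force: 0.0
t 14.75 tool F [-1.2 -0.3  0.2] rad 0.0427 ang -107.4 ty -20.2 z 0.1419 w 0.0211 gf 0.0 tauz 0.02 j6 -0.08
tcp [ 0.5452 -0.1922  0.1419] [ 0.9387 -0.3446  0.0049] F [-0.7 -1.  -0.2]
lever_axis [192.4 270.9] 0.82 [ 0.5581 -0.15    0.074 ]
lever_axis [273.8 273.1] 0.31 [ 0.5438 -0.1916  0.074 ]
lever_grip [271.4 275.5] 0.73 [ 0.5455 -0.1908  0.074 ]
guide_screw [ 47.6 228.9] 0.68 [ 0.5604 -0.0762  0.03  ]
```

View pics/w7.png

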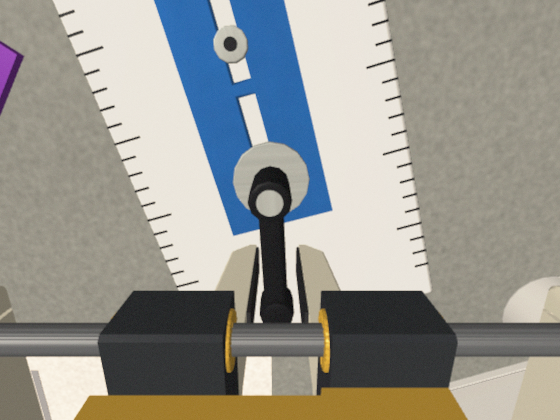

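Straddled cleanly: the arm at (270,250) lies between the fingers. Clockwise is to the image left, which is tool -y. Now I sweep.

```bash
M="python3 -m crank"
$M '[[0.0002,-0.0042,0.002,0,0,5.73,0.55],[0.0002,-0.0042,0,0,0,5.73,0.55],[0.0002,-0.0042,0,0,0,5.73,0.55]]' |sed -n '1p'; python3 st.py
$M '[[0.0002,-0.0042,0,0,0,5.73,0.55]]' |sed -n '1p'; python3 st.py
$M '[[0.0002,-0.0042,0,0,0,5.73,0.55]]' |sed -n '1p'; python3 st.py
```

```text
time_s: 15.45
t 15.45 tool F [0.1 2.6 0.3] rad 0.0425 ang -126.3 ty -37.6 z 0.137 w 0.0213 gf 1.4 tauz -0.01 j6 0.23
time_s: 15.55
t 15.55 tool F [-1.6  3.   0.8] rad 0.0427 ang -132.0 ty -43.3 z 0.137 w 0.0211 gf 1.5 tauz 0.0 j6 0.33
time_s: 15.65
t 15.65 tool F [-1.4  2.7  0.1] rad 0.0427 ang -137.7 ty -49.1 z 0.137 w 0.0211 gf 1.5 tauz 0.02 j6 0.43
```

```bash
M="python3 -m crank"
$M '[[0.0002,-0.0042,0,0,0,5.73,0.55]]' >/dev/null; python3 st.py
$M '[[0.0002,-0.0042,0,0,0,5.73,0.55]]' >/dev/null; python3 st.py
$M '[[0.0002,-0.0042,0,0,0,5.73,0.55]]' >/dev/null; python3 st.py
$M '[[0.0002,-0.0042,0,0,0,5.73,0.55]]' >/dev/null; python3 st.py
```

```text
t 15.75 tool F [-1.   3.9 -0.5] rad 0.0427 ang -143.3 ty -54.8 z 0.137 w 0.021 gf 1.5 tauz 0.0 j6 0.54
t 15.85 tool F [-3.3  3.6 -0.4] rad 0.0427 ang -148.9 ty -60.5 z 0.137 w 0.021 gf 1.5 tauz 0.01 j6 0.64
t 15.95 tool F [-1.1  3.6 -0.7] rad 0.0426 ang -154.6 ty -66.2 z 0.137 w 0.0216 gf 1.5 tauz 0.0 j6 0.75
t 16.05 tool F [-1.7  3.1 -0.5] rad 0.0426 ang -160.4 ty -72.0 z 0.1369 w 0.0211 gf 1.5 tauz -0.05 j6 0.85
```

```bash
M="python3 -m crank"
$M '[[0.0002,-0.0042,0,0,0,5.73,0.55]]' >/dev/null; python3 st.py
$M '[[0.0002,-0.0042,0,0,0,5.73,0.55]]' >/dev/null; python3 st.py
$M '[[0.0002,-0.0042,0,0,0,5.73,0.55]]' >/dev/null; python3 st.py
```

```text
t 16.15 tool F [-1.   2.6  0.2] rad 0.0426 ang -166.1 ty -77.7 z 0.1369 w 0.0212 gf 1.5 tauz 0.0 j6 0.96
t 16.25 tool F [-1.6  3.5 -0.9] rad 0.0425 ang -171.8 ty -83.4 z 0.1368 w 0.0207 gf 1.5 tauz -0.03 j6 1.07
t 16.35 tool F [-1.9  3.3 -0.5] rad 0.0425 ang -177.5 ty -89.2 z 0.1368 w 0.021 gf 1.5 tauz 0.05 j6 1.17
```

```bash
M="python3 -m crank"
$M '[[0.0002,-0.0042,0,0,0,5.73,0.55]]' >/dev/null; python3 st.py
$M '[[0.0002,-0.0042,0,0,0,5.73,0.55]]' >/dev/null; python3 st.py
$M '[[0.0002,-0.0042,0,0,0,5.73,0.55]]' >/dev/null; python3 st.py
```

```text
t 16.45 tool F [-2.3  3.5 -0.8] rad 0.0425 ang 176.7 ty -94.9 z 0.1367 w 0.021 gf 1.5 tauz -0.02 j6 1.28
t 16.55 tool F [-1.7  3.5 -1.4] rad 0.0424 ang 171.0 ty -100.6 z 0.1367 w 0.0213 gf 1.5 tauz -0.03 j6 1.39
t 16.65 tool F [-1.4  2.5 -1.1] rad 0.0424 ang 165.2 ty -106.4 z 0.1366 w 0.0207 gf 1.5 tauz -0.01 j6 1.5
```

```bash
M="python3 -m crank"
$M '[[0.0002,-0.0042,0,0,0,5.73,0.55]]' >/dev/null; python3 st.py
$M '[[0.0002,-0.0042,0,0,0,5.73,0.55]]' >/dev/null; python3 st.py
$M '[[0.0002,-0.0042,0,0,0,5.73,0.55]]' >/dev/null; python3 st.py
```

```text
t 16.75 tool F [-1.9  3.3 -0.8] rad 0.0424 ang 159.5 ty -112.1 z 0.1366 w 0.0212 gf 1.5 tauz -0.03 j6 1.6
t 16.85 tool F [-1.3  4.5 -2. ] rad 0.0423 ang 153.8 ty -117.8 z 0.1366 w 0.0212 gf 2.4 tauz 0.03 j6 1.71
t 16.95 tool F [-1.1  8.2 -3.5] rad 0.0422 ang 148.7 ty -123.5 z 0.1366 w 0.0211 gf 3.9 tauz 0.06 j6 1.82
```

```bash
M="python3 -m crank"
$M '[[0,0,0,0,0,0,0.55]]' >/dev/null; python3 st.py
$M '[[0,0,0,0,0,0,0.55]]' >/dev/null; python3 st.py
$M '[[0,0,0,0,0,0,0.55]]' >/dev/null; python3 st.py
```

```text
t 17.05 tool F [-2.3  3.8 -2.2] rad 0.0423 ang 148.2 ty -123.5 z 0.1366 w 0.0212 gf 1.8 tauz 0.01 j6 1.82
t 17.15 tool F [-2.1  5.4 -2.2] rad 0.0423 ang 148.1 ty -123.3 z 0.1365 w 0.0214 gf 2.2 tauz 0.05 j6 1.81
t 17.25 tool F [-2.   4.2 -2.7] rad 0.0423 ang 148.2 ty -123.3 z 0.1366 w 0.0214 gf 2.3 tauz 0.03 j6 1.81
```

```bash
M="python3 -m crank"
$M '[[0.0001,-0.0021,0,0,0,2.86,0.55],[0,0,0,0,0,0,0.55]]' >/dev/null; python3 st.py
$M '[[0,0,0,0,0,0,0.55]]' >/dev/null; python3 st.py
$M '[[0.0001,-0.0021,0,0,0,2.86,0.55],[0,0,0,0,0,0,0.55]]' >/dev/null; python3 st.py
$M '[[0,0,0,0,0,0,0.55]]' >/dev/null; python3 st.py
```

```text
t 17.45 tool F [-1.3  7.4 -3.5] rad 0.0421 ang 145.9 ty -126.2 z 0.1366 w 0.0212 gf 3.6 tauz 0.04 j6 1.87
t 17.55 tool F [-2.4  8.3 -3.1] rad 0.0421 ang 145.9 ty -126.1 z 0.1366 w 0.0208 gf 3.6 tauz 0.02 j6 1.87
t 17.75 tool F [-2.5  9.2 -4.3] rad 0.042 ang 143.4 ty -129.1 z 0.1366 w 0.0213 gf 4.5 tauz 0.1 j6 1.92
t 17.85 tool F [-1.5  9.2 -3.5] rad 0.042 ang 143.4 ty -129.0 z 0.1366 w 0.0209 gf 4.4 tauz -0.01 j6 1.92
```

```bash
M="python3 -m crank"
$M '[[0,0.003,0,0,0,0,0.55],[0,0,0,0,0,0,0.55]]' >/dev/null; python3 st.py
$M '[[0,0.001,0,0,0,0,0.55],[0,0,0,0,0,0,0.55]]' >/dev/null; python3 st.py
python3 - <<'E'
from h import *
C=cal('wrist'); r.capture('wrist')
for t in('lever_axis','lever_grip'):
    for d in r.pinpoint(t,'wrist')[:1]: p=onz('wrist',d['point'],.074,C); print(t,d['point'],d['conf'],p.round(4))
o=r.outline_of('lever','wrist')
if o:
    m=o[0]['pixels']; print(o[0]['conf'],o[0]['extent'])
    for row in range(215,300,12):
        c=np.nonzero(m[row])[0]
        if len(c): print(row,c.min(),c.max(),onz('wrist',(row,(c.min()+c.max())/2),.078,C)[:2].round(4))
cv2.imwrite('pics/w8.png',r.capture('wrist')[:,:,::-1])
E
python3 st.py
```

```text
t 18.05 tool F [ 0.4 -0.2 -0.4] rad 0.0419 ang 145.8 ty -129.0 z 0.1367 w 0.021 gf 0.0 tauz 0.01 j6 1.92
t 18.25 tool F [-0.2  0.3  0.7] rad 0.042 ang 146.9 ty -129.0 z 0.1368 w 0.0211 gf 0.0 tauz 0.06 j6 1.92
lever_axis [199.3, 267.2] 0.72 [ 0.5585 -0.1509  0.074 ]
lever_grip [282.3, 280.9] 0.74 [ 0.5201 -0.1284  0.074 ]
0.89 [231.1, 148.7, 77.7, 176.4]
215 246 291 [ 0.5531 -0.1474]
227 256 285 [ 0.5479 -0.1444]
239 261 287 [ 0.5422 -0.1418]
251 263 289 [ 0.5367 -0.1386]
263 265 291 [ 0.5312 -0.1354]
275 267 292 [ 0.5256 -0.1318]
287 269 294 [ 0.5198 -0.1284]
299 271 298 [ 0.5134 -0.1253]
t 18.5 tool F [-0.8 -0.2  0.2] rad 0.042 ang 146.9 ty -129.0 z 0.1367 w 0.0213 gf 0.0 tauz 0.01 j6 1.92
```

View pics/w8.png

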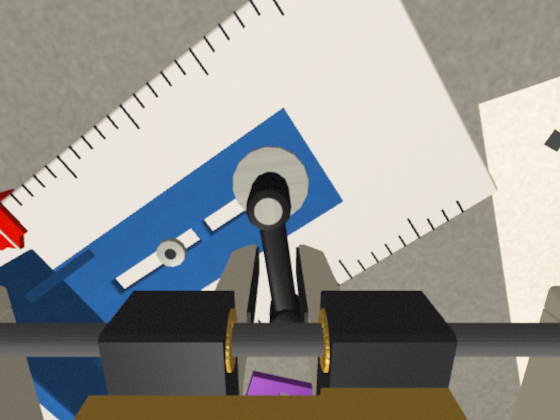

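```bash
M="python3 -m crank"
$M '[[0,0,0,0,0,-8,0.55],[0,0,0,0,0,-2,0.55],[0,0,0,0,0,0,0.55]]' >/dev/null; python3 st.py
$M '[[0,-0.001,0,0,0,0,0.55],[0,0,0,0,0,0,0.55]]' >/dev/null; python3 st.py
$M '[[0,-0.0005,0,0,0,0,0.55],[0,0,0,0,0,0,0.55]]' >/dev/null; python3 st.py
$M '[[0,-0.0005,0,0,0,0,0.55],[0,0,0,0,0,0,0.55]]' >/dev/null; python3 st.py
$M '[[0,-0.0005,0,0,0,0,0.55],[0,0,0,0,0,0,0.55]]' >/dev/null; python3 st.py
```

```text
t 18.8 tool F [ 0.4  0.3 -0.2] rad 0.042 ang 147.0 ty -119.0 z 0.1367 w 0.0207 gf 0.0 tauz 0.0 j6 1.74
t 19.0 tool F [ 0.5  0.7 -0.2] rad 0.0421 ang 145.6 ty -119.1 z 0.1367 w 0.0213 gf 0.0 tauz 0.03 j6 1.74
t 19.2 tool F [0.4 0.1 0.6] rad 0.0421 ang 145.0 ty -119.0 z 0.1368 w 0.0209 gf 0.0 tauz 0.01 j6 1.74
t 19.4 tool F [-0.3 -0.2 -0.2] rad 0.0422 ang 144.3 ty -119.0 z 0.1367 w 0.0209 gf 0.0 tauz 0.04 j6 1.74
t 19.6 tool F [-0.2  0.4  0.2] rad 0.0423 ang 143.6 ty -119.0 z 0.1367 w 0.0213 gf 0.0 tauz 0.0 j6 1.75
```

```bash
M="python3 -m crank"
$M '[[0,-0.0004,0,0,0,0,0.55],[0,0,0,0,0,0,0.55]]' >/dev/null; python3 st.py
$M '[[0,-0.0004,0,0,0,0,0.55],[0,0,0,0,0,0,0.55]]' >/dev/null; python3 st.py
$M '[[0,-0.0004,0,0,0,0,0.55],[0,0,0,0,0,0,0.55]]' >/dev/null; python3 st.py
$M '[[0,-0.0004,0,0,0,0,0.55],[0,0,0,0,0,0,0.55]]' >/dev/null; python3 st.py
```

```text
t 19.8 tool F [-0.2  1.3  0.2] rad 0.0423 ang 143.4 ty -119.0 z 0.1367 w 0.021 gf 0.7 tauz -0.06 j6 1.75
t 20.0 tool F [ 0.9  3.7 -0.6] rad 0.0423 ang 143.2 ty -119.0 z 0.1367 w 0.0211 gf 2.1 tauz -0.03 j6 1.75
t 20.2 tool F [-0.6  7.  -1.4] rad 0.0423 ang 143.0 ty -119.0 z 0.1367 w 0.0213 gf 3.2 tauz -0.02 j6 1.75
t 20.4 tool F [-0.3  7.6 -1.1] rad 0.0423 ang 142.9 ty -119.0 z 0.1367 w 0.0208 gf 3.9 tauz -0.07 j6 1.75
```

```bash
M="python3 -m crank"
$M '[[0,-0.0004,0,0,0,0,0.55],[0,0,0,0,0,0,0.55]]' >/dev/null; python3 st.py
$M '[[0,-0.0004,0,0,0,0,0.55],[0,0,0,0,0,0,0.55]]' >/dev/null; python3 st.py
$M '[[0,-0.0004,0,0,0,0,0.55],[0,0,0,0,0,0,0.55]]' >/dev/null; python3 st.py
```

```text
t 20.6 tool F [-1.2  9.2 -1.4] rad 0.0423 ang 142.7 ty -119.0 z 0.1367 w 0.0211 gf 4.7 tauz -0.04 j6 1.75
t 20.8 tool F [-0.7 10.8 -2.3] rad 0.0424 ang 142.6 ty -119.0 z 0.1367 w 0.0211 gf 5.4 tauz -0.13 j6 1.75
t 21.0 tool F [-1.1 12.1 -2.3] rad 0.0424 ang 142.4 ty -119.1 z 0.1367 w 0.0212 gf 6.2 tauz -0.11 j6 1.75
```

```bash
M="python3 -m crank"
cat > tq.py <<'E'
from h import *
s=r.get_state(); p=s['tcp_pos'];F=s['force'];print('tau1',s['tau'][0].round(2),'pxF',(p[0]*F[1]-p[1]*F[0]).round(2),'F',F.round(1),'ft',np.round(s['ft_torque'],2))
E
python3 tq.py
$M '[[0,0,0,0,0,0,0.55]]' >/dev/null; python3 tq.py; python3 st.py
$M '[[0,0.003,0,0,0,0,0.55],[0,0,0,0,0,0,0.55]]' >/dev/null; python3 tq.py
$M '[[0,0.0015,0,0,0,0,0.55],[0,0,0,0,0,0,0.55]]' >/dev/null; python3 tq.py;python3 st.py
python3 - <<'E'
from h import *
C=cal('wrist'); r.capture('wrist')
o=r.outline_of('lever','wrist'); m=o[0]['pixels']; P=[]
for row in range(222,296,3):
    c=np.nonzero(m[row])[0]; P.append(onz('wrist',(row,(c.min()+c.max())/2),.078,C)[:2])
P=np.array(P); k=np.polyfit(P[:,0],P[:,1],1); print('lever ang',180+np.degrees(np.arctan(k[0])))
E
```

```text
tau1 6.43 pxF -6.1 F [ -6.8 -10.    2.4] ft [-1.66  1.25 -0.11]
tau1 6.37 pxF -6.4 F [ -6.5 -10.6   2.1] ft [-1.67  1.27 -0.05]
t 21.1 tool F [-0.5 12.5 -2. ] rad 0.0424 ang 142.4 ty -119.1 z 0.1367 w 0.0212 gf 6.2 tauz -0.05 j6 1.75
tau1 -0.37 pxF -0.15 F [ 0.3 -0.4  0. ] ft [ 0.03  0.11 -0.02]
tau1 -0.11 pxF -0.03 F [-0.  -0.1  0.2] ft [ 0.04  0.2  -0.03]
t 21.5 tool F [ 0.   0.1 -0.2] rad 0.0421 ang 145.7 ty -119.0 z 0.1368 w 0.021 gf 0.0 tauz -0.03 j6 1.74
lever ang 148.48933905381625
```

```bash
M="python3 -m crank"
$M '[[0,0,-0.04,0,0,0,0.45],[0,0,-0.04,0,0,0,0.45],[0,0,-0.04,0,0,0,0.45],[0,0,-0.04,0,0,-8,0.45],[0,0,0,0,0,-8,0.5]]' >/dev/null
$M '[[0,0,0,0,0,-7.5,0.5],[0.01,-0.044,0,0,0,0,0.5],[0.01,-0.044,0,0,0,0,0.5],[0.0105,-0.0435,0,0,0,0,0.5],[0,0,0,0,0,0,0.5]]'
$M '[[0,0,0,0,0,0,0.5]]' >/dev/null
python3 st.py; python3 look.py w9
python3 - <<'E'
from h import *
# view from the far side: +y is to the left; face edge = left edge of fence
f='pics/w9.png'; C=cal('wrist'); im=cv2.imread(f).astype(int);B,G,Rr=im[...,0],im[...,1],im[...,2]
blue=(B>Rr*1.8)&(B>70)
red=((Rr>150)&(G<80)&(B<80)); red=cv2.morphologyEx(red.astype(np.uint8),cv2.MORPH_CLOSE,np.ones((1,5)))
rr,cc=np.nonzero(red); print('red',rr.min(),rr.max(),cc.min(),cc.max())
for row in range(rr.min(),rr.max()+1,2):
    c=cc[rr==row]; print(row,c.min(),c.max(),G[row,c.min():c.max()+1].tolist())
P=[]
for row in range(100,300,6):
    c=np.nonzero(blue[row,180:420])[0]
    if len(c): print(row,180+c.min(),180+c.max(),end=' | ')
E
```

```text
time_s: 22.6
tcp_pos: [0.567, 0.0049, 0.2967]
tool_rot: [-3.136, 0.144, -0.001]
force: [-0.9, -0.8, -0.9]
width: 0.0229
gripper_force: 0.0
t 22.7 tool F [-0.8  0.5  0.1] rad 0.1529 ang 86.9 ty -95.4 z 0.2965 w 0.0234 gf 0.0 tauz -0.05 j6 1.58
tcp [0.5662 0.0012 0.2965] [-9.350e-02 -9.956e-01  2.000e-04] F [-0.8 -0.5 -0.1]
stop_grip [191.6 280.5] 0.66 [ 0.5692 -0.0025  0.074 ]
stop_grip [181.2 419.7] 0.57 [ 0.5671 -0.1377  0.074 ]
stop_face [185.  275.7] 0.76 [0.5671 0.0026 0.036 ]
stop_face [380.3  29. ] 0.57 [0.3297 0.3574 0.036 ]
mark_line [132.2 274.6] 0.76 [ 0.6232 -0.0015  0.034 ]
lever_axis [188.2 434.5] 0.85 [ 0.5587 -0.1524  0.074 ]
lever_grip [226.5 411.4] 0.83 [ 0.5206 -0.1312  0.074 ]
guide_screw [183.4 343.5] 0.57 [ 0.5605 -0.0725  0.03  ]
guide_screw [228.1 408.2] 0.49 [ 0.5002 -0.1456  0.03  ]
board [171.9 281.5] 0.74 [ 0.5737 -0.0049  0.    ]
red 98 129 263 284
98 264 283 [43, 51, 44, 42, 38, 9, 21, 23, 22, 19, 21, 10, 22, 24, 14, 22, 27, 25, 27, 18]
100 263 283 [67, 26, 24, 19, 27, 19, 21, 22, 28, 57, 120, 129, 16, 22, 16, 0, 25, 23, 18, 15, 21]
102 263 283 [69, 31, 2
[... 787 characters left out ...]
20, 146, 197, 88, 28, 26, 17, 20, 26, 10, 27, 24]
120 264 283 [44, 25, 29, 29, 21, 29, 27, 15, 26, 150, 203, 107, 24, 26, 23, 23, 27, 24, 24, 23]
122 264 283 [67, 29, 23, 21, 28, 26, 24, 32, 23, 144, 202, 107, 18, 22, 18, 21, 25, 20, 17, 27]
124 264 284 [65, 18, 18, 27, 22, 24, 16, 26, 26, 118, 167, 108, 22, 22, 16, 20, 8, 29, 20, 17, 79]
126 268 279 [78, 41, 12, 25, 19, 118, 163, 108, 25, 18, 22, 54]
128 271 277 [52, 22, 119, 164, 107, 29, 61]
142 275 283 | 148 274 283 | 154 274 419 | 160 274 419 | 166 274 405 | 172 275 400 | 178 275 371 | 184 275 371 | 190 275 398 | 196 275 402 | 202 275 415 | 208 275 411 | 214 275 290 | 220 275 283 | 226 275 283 | 232 275 283 | 238 275 283 | 244 275 283 |
```

```bash
M="python3 -m crank"
$M '[[0,0.0015,0.034,0,0,0,0.5],[0,0,0.034,0,0,0,0.5],[0,0,0.034,0,0,0,0.5],[0,0,0.034,0,0,0,0.5],[0,0,0.030,0,0,0,0.5]]' 40 >/dev/null
$M '[[0,-0.003,0.002,0,0,0,0.5],[0,0,0,0,0,0,0.5],[0,0,0,0,0,0,0.5]]'; python3 st.py
$M '[[0,-0.0015,0,0,0,0,0.5],[0,0,0,0,0,0,0.5]]' |sed -n 2p; python3 st.py
$M '[[0,-0.0015,0,0,0,0,0.5],[0,0,0,0,0,0,0.5]]' |sed -n 2p; python3 st.py
```

```text
time_s: 23.9
tcp_pos: [0.5676, 0.0014, 0.131]
tool_rot: [3.138, -0.151, 0.005]
force: [-0.4, -0.1, -0.3]
width: 0.0238
gripper_force: 0.0
t 23.9 tool F [-0.4  0.2  0.3] rad 0.1532 ang 86.4 ty -95.5 z 0.131 w 0.0238 gf 0.0 tauz -0.03 j6 1.58
tcp_pos: [0.5675, 0.003, 0.1306]
t 24.1 tool F [0.7 0.5 0.2] rad 0.1548 ang 86.5 ty -95.5 z 0.1306 w 0.0232 gf 0.0 tauz 0.06 j6 1.58
tcp_pos: [0.5668, 0.0046, 0.1292]
t 24.3 tool F [-0.2 -0.4  0.4] rad 0.1564 ang 86.8 ty -95.5 z 0.1292 w 0.0233 gf 0.0 tauz 0.03 j6 1.58
```

```bash
M="python3 -m crank"
for i in 1; do
$M '[[0,-0.0015,0,0,0,0,0.5],[0,0,0,0,0,0,0.5]]' |sed -n 2p; python3 st.py
$M '[[0,-0.001,0,0,0,0,0.5],[0,0,0,0,0,0,0.5]]' |sed -n 2p; python3 st.py
$M '[[0,-0.001,0,0,0,0,0.5],[0,0,0,0,0,0,0.5]]' |sed -n 2p; python3 st.py
$M '[[0,-0.001,0,0,0,0,0.5],[0,0,0,0,0,0,0.5]]' |sed -n 2p; python3 st.py
done
```

```text
tcp_pos: [0.5668, 0.0058, 0.1289]
t 24.5 tool F [ 0.6  1.9 -1.1] rad 0.1575 ang 86.8 ty -95.5 z 0.1289 w 0.023 gf 1.0 tauz -0.03 j6 1.59
tcp_pos: [0.5668, 0.0059, 0.1289]
t 24.7 tool F [-0.6  7.  -2. ] rad 0.1577 ang 86.8 ty -95.5 z 0.1289 w 0.0236 gf 3.3 tauz 0.04 j6 1.59
tcp_pos: [0.5668, 0.0061, 0.1289]
t 24.9 tool F [-1.2 11.1 -1.3] rad 0.1578 ang 86.8 ty -95.5 z 0.1289 w 0.0232 gf 5.5 tauz 0.05 j6 1.59
tcp_pos: [0.5668, 0.0062, 0.1289]
t 25.1 tool F [-0.9 15.5 -1.8] rad 0.158 ang 86.8 ty -95.6 z 0.1289 w 0.0236 gf 7.8 tauz 0.02 j6 1.59
```

```bash
M="python3 -m crank"
$M '[[0,-0.0008,0,0,0,0,0.5],[0,0,0,0,0,0,0.5]]' |sed -n 2p; python3 st.py
$M '[[0,-0.0008,0,0,0,0,0.5],[0,0,0,0,0,0,0.5]]' |sed -n 2p; python3 st.py
$M '[[0,-0.0008,0,0,0,0,0.5],[0,0,0,0,0,0,0.5]]' |sed -n 2p; python3 st.py
```

```text
tcp_pos: [0.5668, 0.0064, 0.1288]
t 25.3 tool F [-0.7 19.  -1.9] rad 0.1581 ang 86.8 ty -95.6 z 0.1288 w 0.0238 gf 9.5 tauz 0.09 j6 1.59
tcp_pos: [0.5669, 0.0065, 0.1288]
t 25.5 tool F [-0.2 22.6 -2.2] rad 0.1582 ang 86.8 ty -95.6 z 0.1288 w 0.0237 gf 11.2 tauz 0.05 j6 1.6
tcp_pos: [0.5669, 0.0066, 0.1288]
t 25.7 tool F [-0.8 25.8 -2.4] rad 0.1584 ang 86.8 ty -95.6 z 0.1288 w 0.0238 gf 12.9 tauz 0.05 j6 1.6
```

```bash
M="python3 -m crank"
$M '[[0,-0.0007,0,0,0,0,0.5],[0,0,0,0,0,0,0.5]]' |sed -n 2p; python3 st.py
$M '[[0,-0.0007,0,0,0,0,0.5],[0,0,0,0,0,0,0.5]]' |sed -n 2p; python3 st.py
```

```text
tcp_pos: [0.5669, 0.0067, 0.1288]
t 25.9 tool F [-1.  28.3 -2.8] rad 0.1585 ang 86.8 ty -95.6 z 0.1288 w 0.0241 gf 14.4 tauz 0.05 j6 1.6
tcp_pos: [0.567, 0.0069, 0.1288]
t 26.1 tool F [-1.  30.6 -1.8] rad 0.1586 ang 86.8 ty -95.6 z 0.1288 w 0.024 gf 15.9 tauz 0.05 j6 1.6
```

```bash
M="python3 -m crank"
$M '[[0,-0.0008,0,0,0,0,0.5],[0,0,0,0,0,0,0.5]]' |sed -n 2p; python3 st.py
$M '[[0,-0.0008,0,0,0,0,0.5],[0,0,0,0,0,0,0.5]]' |sed -n 2p; python3 st.py
```

```text
tcp_pos: [0.567, 0.007, 0.1288]
t 26.3 tool F [-1.2 36.2 -1.8] rad 0.1588 ang 86.7 ty -95.6 z 0.1288 w 0.0241 gf 17.6 tauz 0.04 j6 1.6
tcp_pos: [0.5671, 0.0073, 0.1287]
t 26.5 tool F [-1.4 38.  -1.7] rad 0.159 ang 86.7 ty -95.7 z 0.1287 w 0.0242 gf 19.0 tauz 0.08 j6 1.6
```

It holds 38 N against sliding, so it is firmly clamped. I back off, rise and check the face.

```bash
M="python3 -m crank"
$M '[[0,0.004,0,0,0,0,0.5],[0,0.004,0,0,0,0,0.5],[0,0.006,0,0,0,0,0.5],[0,0,0,0,0,0,0.5],[0,0,0,0,0,0,0.5]]'
$M '[[0,0,-0.04,0,0,0,0.5],[0,0,-0.04,0,0,0,0.5],[0,0,-0.04,0,0,0,0.5],[0,0,-0.048,0,0,0,0.5],[0,0,0,0,0,0,0.5]]'
$M '[[0,0,0,0,0,0,0.5],[0,0,0,0,0,0,0.5]]' >/dev/null
python3 look.py w10
python3 - <<'E'
from h import *
def m(f,C):
    im=cv2.imread(f).astype(int);B,G,Rr=im[...,0],im[...,1],im[...,2]
    blue=(B>Rr*1.8)&(B>70); P=[]; Q=[]
    for row in [144,148,152]+list(range(216,246,4)):
        c=np.nonzero(blue[row,180:420])[0]; P.append(onz('wrist',(row,180+c.min()-.5),.092,C)[:2])
    k=np.polyfit(*np.array(P).T,1); n=np.array([-k[0],1])/np.hypot(k[0],1)
    for row in range(103,128):
        a=np.arange(266,283); a=np.array([x for x in range(258,295) if Rr[row,x]>150]); a=a[(a>a.min()+1)&(a<a.max()-1)]
        w=np.clip(G[row,a]-40,0,None); Q.append((onz('wrist',(row,(a*w).sum()/w.sum()),.034,C)[:2]-[0,k[1]])@n)
    print(f,'yaw',np.degrees(np.arctan(k[0])).round(2),'mark ahead mm',(np.median(Q)*1e3).round(2),(np.std(Q)*1e3).round(2))
from edge import camat
m('pics/w10.png',cal('wrist'))
m('pics/w9.png',camat([.5662,.0012,.2965],R.from_rotvec([-3.136,.144,-.001]).as_matrix()))
E
```

```text
time_s: 27.0
tcp_pos: [0.5661, 0.0007, 0.1286]
tool_rot: [-3.138, 0.151, 0.0]
force: [0.4, 0.5, 0.3]
width: 0.023
gripper_force: 0.0
time_s: 27.5
tcp_pos: [0.5692, 0.0008, 0.3055]
tool_rot: [3.138, -0.15, 0.021]
force: [0.1, 0.5, 0.9]
width: 0.0234
gripper_force: 0.0
tcp [0.5656 0.0008 0.2952] [-9.570e-02 -9.954e-01 -1.000e-04] F [ 0.2  0.2 -0.7]
stop_grip [189.9 277.6] 0.82 [ 0.5706 -0.      0.074 ]
stop_face [379.2  23.2] 0.74 [0.3327 0.3641 0.036 ]
stop_face [179.8 276.2] 0.65 [0.5721 0.0012 0.036 ]
mark_line [130.8 276.2] 0.93 [ 0.6236 -0.0037  0.034 ]
lever_axis [189.7 434.4] 0.75 [ 0.5563 -0.1519  0.074 ]
lever_grip [226.3 410.7] 0.58 [ 0.5202 -0.1301  0.074 ]
guide_screw [179.6 344.4] 0.46 [ 0.5638 -0.0735  0.03  ]
board [173.9 282. ] 0.55 [ 0.5704 -0.0055  0.    ]
pics/w10.png yaw -5.05 mark ahead mm -6.71 0.93
pics/w9.png yaw -4.71 mark ahead mm -5.27 1.04
```

Run:
```python
from h import *
from edge import camat
def m(f,C):
    im=cv2.imread(f).astype(int);B,G,Rr=im[...,0],im[...,1],im[...,2]
    blue=(B>Rr*1.8)&(B>70); P=[]; Q=[]; cols=[]
    for row in [146,150,154]+list(range(216,244,4)):
        c=np.nonzero(blue[row,180:420])[0]; P.append(onz('wrist',(row,180+c.min()-.5),.092,C)[:2]); cols.append(180+c.min())
    k=np.polyfit(*np.array(P).T,1); n=np.array([-k[0],1])/np.hypot(k[0],1); L=[]
    for row in range(104,122):
        a=np.arange(268,281); w=np.clip(G[row,a]-40,0,None); q=(a*w).sum()/w.sum(); L.append(q); Q.append((onz('wrist',(row,q),.034,C)[:2]-[0,k[1]])@n)
    print(f,cols,np.round(L[::5],1),'yaw',np.degrees(np.arctan(k[0])).round(2),'mark ahead mm',(np.median(Q)*1e3).round(2),(np.std(Q)*1e3).round(2))
m('pics/w10.png',cal('wrist'))
m('pics/w9.png',camat([.5662,.0012,.2965],R.from_rotvec([-3.136,.144,-.001]).as_matrix()))
```

```text
pics/w10.png [np.int64(274), np.int64(274), np.int64(274), np.int64(274), np.int64(274), np.int64(274), np.int64(274), np.int64(274), np.int64(275), np.int64(275)] [273.  273.1 273.2 273.3] yaw -5.34 mark ahead mm 0.59 0.11
pics/w9.png [np.int64(274), np.int64(274), np.int64(274), np.int64(275), np.int64(275), np.int64(275), np.int64(275), np.int64(275), np.int64(275), np.int64(275)] [273.5 273.6 273.7 273.9] yaw -4.67 mark ahead mm 0.31 0.08
```

The face is within about 0.6 mm of the line, the lever is clamped, and the robot is clear. I hand it in.

```bash
python3 -c "
from cell import r
print(r.close_job())"
```

```text
the job is handed in; nothing more can be done
None
```

The job is handed in: by the wrist camera the stop's face is within about 0.6 mm of the marker line, and the clamp held a 38 N sideways push on the fence. The flange's 16–50 N could not be measured directly: the lever took about 10 N for only about 0.26 rad past the bite, the arm is clear, and I saw no bystander touched but took no final picture of them.

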